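Sweep the dapped bosses into the catch tin

TASK

Sweep the four small domed copper bosses along the board with your fingers and off its open end, so that all four drop into the rectangular catch tin that stands against that end; push them only, do not pick any of them up. Leave the dapping block, the round dish, the funnel and the pan standing where they are, and finish with your hand clear.

Things in the scene. Friction and masses are not known exactly. Their poses are not given: they have to be found in the camera images.
- board: Beech work board lying fixed on the bench, 240 mm (its x) by 300 mm (its y), top face 40 mm above the bench. Origin: centre of its underside. Its two long sides (at x = +120 and -120 mm) carry a low strip 12 mm wide standing 8 mm above the top; its two ends (at y = +150 and -150 mm) are open, without a strip. It may be turned up to about 0.2 rad on the bench.
- tray: Catch tin: open rectangular sheet-steel tray, fixed on the bench, long side tight (3 mm gap) against one open end of the board, either the +y or the -y end. 240 mm (its x, parallel to the board's x) by 120 mm (its y), walls 3 mm thick, rim 34 mm above the bench, so 6 mm lower than the board's top. Origin: centre of its underside.
- dapping_block: Steel cube of 50 mm with rounded hollows in its faces, 0.9 kg, standing loose on the board towards its +x side. Origin: centre of its underside.
- dish: Shallow round copper dish, 110 mm across the rim, 26 mm high, loose on the bench just beyond the board's other open end (opposite the tin). Origin: centre of its underside.
- funnel: Brass funnel standing loose on its wide mouth on the bench beyond the board (its +x side), 110 mm across, 115 mm high, spout up. Origin: centre of its underside.
- pan: Deep copper pan, 200 mm across, 100 mm high, with a riveted iron loop handle on each side (along its own y, reaching 143 mm from the centre), 1.4 kg, loose on the bench well to the left (+y) of the board. Origin: centre of its underside.
- stakes: Oak stand 360 mm (its x) by 110 mm, holding four steel forming stakes, 193 mm high in all, fixed on the bench well to the right (-y) of the board. Origin: centre of its underside.
- boss1: Small domed copper boss, 32 mm across, 13 mm high (straight skirt 6 mm high, then a rounded top), about 20 g, lying dome up on the board on its flat underside, in the half of the board nearer the robot. It slides when pushed. Four alike. Origin: centre of its flat underside.
- boss2: Small domed copper boss, 32 mm across, 13 mm high (straight skirt 6 mm high, then a rounded top), about 20 g, lying dome up on the board on its flat underside, in the half of the board nearer the robot. It slides when pushed. Four alike. Origin: centre of its flat underside.
- boss3: Small domed copper boss, 32 mm across, 13 mm high (straight skirt 6 mm high, then a rounded top), about 20 g, lying dome up on the board on its flat underside, in the half of the board nearer the robot. It slides when pushed. Four alike. Origin: centre of its flat underside.
- boss4: Small domed copper boss, 32 mm across, 13 mm high (straight skirt 6 mm high, then a rounded top), about 20 g, lying dome up on the board on its flat underside, in the half of the board nearer the robot. It slides when pushed. Four alike. Origin: centre of its flat underside.

How it is judged:
By the outcome, as a careful person would: the job done as asked, in the order asked, and still so for the second after the job is handed in, with the robot touching nothing.
It also fails if it takes over 56 s, if anything falls off the work surface, if the arm or the gripper's body presses on something with over 40 N, if the wrist force passes 120 N, or if a joint passes its speed limit or range.

ROBOT

A 6-joint arm with a two-finger parallel gripper is mounted at the origin on the work surface. World frame = base frame: x ahead of the robot, y to its left, z up, the work surface at z = 0. Lengths are in m, angles in degrees, forces in N, time in s.
With the tool pointing down it reaches from about 0.25 to 0.725 m from the base axis. Payload 9.7 kg.
Tool frame: the origin (TCP) lies on the centre line of the jaws, within the pads' length; the fingertips stand 22 mm ahead of it and the grasp point (between the pads) lies 3 mm ahead of it; z points along the fingers, y is the direction in which the jaws open and shut (so a half turn about z gives the same grasp; the last joint's range is limited). The gripper opens to 85 mm and grips with 20 to 120 N. Pads are 22 mm wide; open, the fingers measure 114 mm over their backs; the gripper's body (76 mm by 85 mm) begins 54 mm behind the grasp point. The pads swing forward as they close: fully open they stand 13 mm farther back than shut.
Start: joints at [-69.328, 4.979, 10.078, 95.1, 0, 90], TCP at [0.194, -0.515, 0.253] pointing down, gripper open.
Joint ranges: [-179.16, 179.16], [-48.56, 103.87], [-65.8, 70.77], [-126.05, 130.52], [-82.76, 87.17], [-180, 180]. Speed limits (degrees/s): [127.2, 127.2, 147.25, 180, 180, 180].

INTERFACE

Orientations are given as [roll, pitch, yaw] about the fixed x, y, z axes, in that order (R = Rz(yaw) Ry(pitch) Rx(roll)).
In Python, from workcell import get_obs, camera, camera_params, job_done gives the robot as it stands.
- The arm moves only by the tool servo_tool, never from a script. Its argument "steps" is a list of rows, each an object of numbers: "x", "y", "z": the shift along the world's x, y, z in mm; "yaw": the turn about the world's z in degrees. A call has 1 to 12 rows; each row is the pose to reach, as a shift and turn from the pose measured when the call began; what a row does not reach only later rows make up. A row lasts 1/8 s, in which the tool goes at most 62.5 mm and 10.7 degrees, less where a joint would pass 70% of its speed; a pose out of reach is approached as far as the arm can. A call with a gripper value outside its range is refused whole. "grip" is the finger opening in mm, from 0 to 85.4, set as the call begins (left out, the last holds). The fingers move at their own pace and stop on an object; "grip_force" is the grip in N (left out, the last holds). Time passes only in rows, so rows that repeat a pose let the fingers close. It gives the time, the measured TCP pose, the force and the opening at its end, in the units of the state.
- get_obs(): the state, without advancing time (a new reading comes with each control period).
- camera(name): name is "scene" or "top" or "wrist"; returns (picture, depth): 384x512x3 uint8, red, green, blue; 384x512 float32, m along the optical axis (not along the pixel's ray), 0 where there is no reading.
- camera_params(name): a dict with "intrinsics" (3x3 intrinsics, pixels), "rvec" (rotation vector, rad) and "tvec" (3), from world to camera coordinates, as OpenCV has them; the wrist camera has in their place "hand_eye" (4x4, takes a point from camera to tool coordinates, whose origin is the TCP and whose axes are the flange's). Camera axes: x right, y down, z forward; pixel columns grow to the right and rows downward; lengths in m; the calibration is good to about 2 mm. A picture is of the moment at which its call begins: read the wrist's pose just before it. camera_params takes no time and is no camera call.
- job_done(): hands the job in, once; it reports no verdict.
The state is a dict: "time": time; "q": joint angles; "qd": joint speeds; "joint_efforts": joint torques, N m; "ee_pos": TCP position; "tcp_rot": TCP orientation; "wrist_force": force on the tool from outside, world axes, zero at the start; "torque": the same for the moment, N m; "opening": finger opening in m.
Only numpy, scipy, OpenCV 4.12 (cv2) and the standard library are available. Lean on these libraries where they do the work, as an engineer would, in place of code of your own. Each camera call takes 0.05 s, during which the arm holds its last target.

## Working session

There is one attempt and no reset: what is moved stays moved. The work goes in short steps, Python scripts to look and compute and a tool call to move; the robot and the scene stay as the last step left them, time stands still between calls to the robot, and variables do not carry over. Pictures are saved under pics/ and viewed, and the job is handed in when it is done.

Besides the shell and the picture viewer there is one more tool, called after ">>>" as name(argument=value, ...) on one line, values as JSON. servo_tool: Moves the arm, as the interface text tells. Its arguments: {"type":"object","properties":{"steps":{"type":"array"},"grip":{"type":"number"},"grip_force":{"type":"number"}},"required":["steps"]}

```bash
mkdir -p pics; ls; python3 - <<'E'
from workcell import *
import cv2,numpy as np
np.set_printoptions(precision=4,suppress=True)
o=get_obs();print(o['time'],o['ee_pos'],o['tcp_rot'],o['opening'])
for n in ['top','scene']:
    p,d=camera(n);cv2.imwrite(f'pics/{n}0.png',p[:,:,::-1]);np.savez(f'{n}0.npz',p=p,d=d);print(camera_params(n))
print(get_obs()['time'])
E
```

```text
pics
0.0 [ 0.1941 -0.5144  0.2526] [-179.924     0.0002   20.6764] 0.08543660195767534
{'intrinsics': array([[366.9243,   0.    , 261.0378],
       [  0.    , 366.9243, 190.3547],
       [  0.    ,   0.    ,   1.    ]]), 'rvec': array([ 2.1935, -2.1915,  0.0508]), 'tvec': array([-0.0637,  0.6217,  1.2483])}
{'intrinsics': array([[402.9123,   0.    , 253.4219],
       [  0.    , 402.9123, 194.3452],
       [  0.    ,   0.    ,   1.    ]]), 'rvec': array([ 2.2243,  1.4184, -0.4114]), 'tvec': array([-0.2265, -0.4616,  1.8542])}
0.1
```

View pics/top0.png

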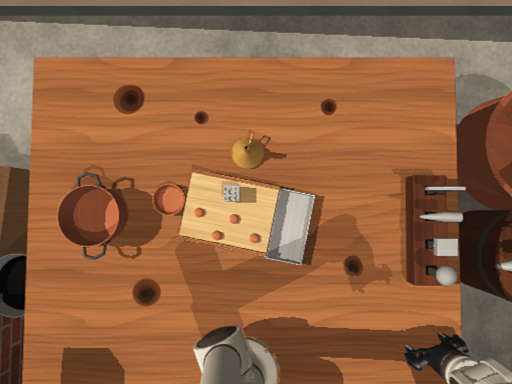

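View pics/scene0.png

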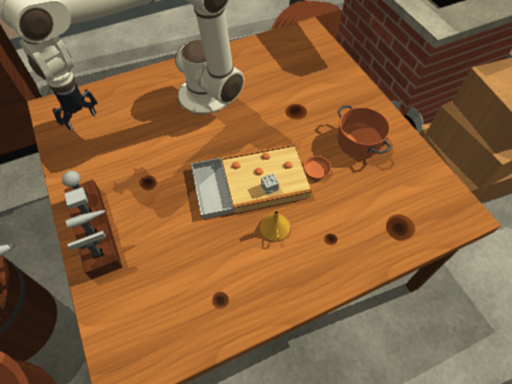

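The tin stands at the -y end, at top pixels (290,225). The bosses are near (199,212), (234,219), (216,235) and (254,238), the block at (231,193) and the dish at (169,199).

```bash
cat > h.py <<'E'
from workcell import *
import cv2,numpy as np
np.set_printoptions(precision=4,suppress=True)
def toworld(n,uv,z):
    c=camera_params(n);R=cv2.Rodrigues(c['rvec'])[0];K=c['intrinsics'];t=c['tvec']
    uv=np.atleast_2d(np.float64(uv));r=np.c_[uv,np.ones(len(uv))]@np.linalg.inv(K).T@R
    C=-R.T@t
    return C+r*((z-C[2])/r[:,2])[:,None]
E
python3 - <<'E'
from h import *
z=np.load('top0.npz');p=z['p'];d=z['d']
big=cv2.resize(p[150:285,140:330],None,fx=4,fy=4,interpolation=cv2.INTER_CUBIC)
cv2.imwrite('pics/crop0.png',big[:,:,::-1])
hsv=cv2.cvtColor(p,cv2.COLOR_RGB2HSV)
for q in [(199,212),(234,219),(216,235),(254,238),(215,195),(231,193),(290,225)]: print(q,hsv[q[1],q[0]],d[q[1],q[0]])
m=((hsv[...,0]<10)&(hsv[...,1]>120)).astype(np.uint8)
m[:, :180]=0;m[:,275:]=0;m[:195]=0;m[255:]=0
n,l,s,c=cv2.connectedComponentsWithStats(m)
for i in range(1,n):
    if s[i,4]>25: print(s[i],c[i],toworld('top',c[i],.046))
E
```

```text
(199, 212) [  9 162 209] 1.2244416
(234, 219) [ 10 161 215] 1.2251242
(216, 235) [ 10 163 216] 1.217268
(254, 238) [ 10 161 217] 1.2209193
(215, 195) [ 18 119 232] 1.2429208
(231, 193) [ 20  27 167] 1.1956936
(290, 225) [ 20  24 209] 1.2653338
[180 195   5  14  39] [182.0769 201.1795] [[0.5835 0.2021 0.046 ]]
[196 208   7   8  40] [199.275 211.75 ] [[0.5481 0.1439 0.046 ]]
[231 215   7   8  35] [234.4571 218.0571] [[0.5272 0.0257 0.046 ]]
[214 231   7   8  39] [217.3333 234.641 ] [[0.4718 0.0827 0.046 ]]
[251 234   8   8  37] [254.8919 237.1622] [[ 0.4636 -0.0429  0.046 ]]
```

View pics/crop0.png

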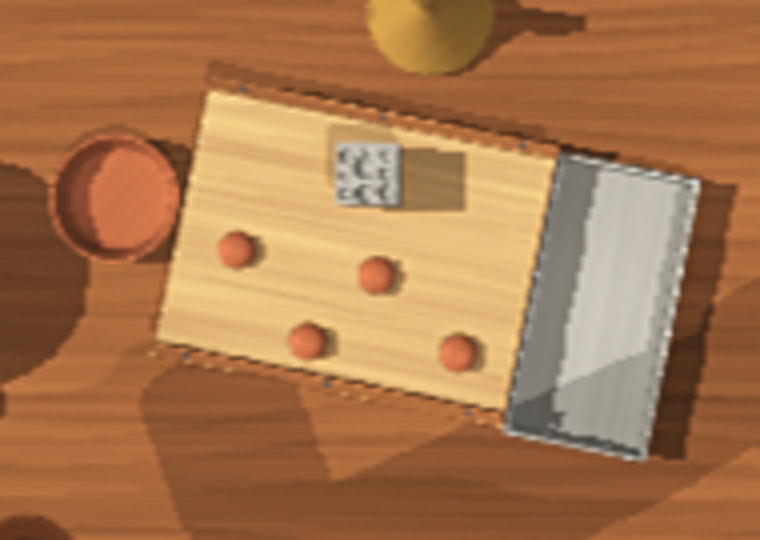

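```bash
python3 - <<'E'
from h import *
f=lambda L:np.array(L)/4+[139.6,149.6]
B=toworld('top',f([(207,90),(558,152),(505,410),(157,342)]),.045)[:,:2]
T=toworld('top',f([(562,152),(698,180),(645,460),(505,432)]),.034)[:,:2]
print(B,T)
for P in(B,T):
    for i in range(4):
        v=P[(i+1)%4]-P[i];print(np.linalg.norm(v),np.degrees(np.arctan2(v[1],v[0])))
print(B.mean(0),T.mean(0))
v=B[0]+B[3]-B[1]-B[2];a=np.arctan2(-v[0],v[1]);print('yaw',np.degrees(a))
R=np.array([[np.cos(a),np.sin(a)],[-np.sin(a),np.cos(a)]])
c=B.mean(0)
bk=toworld('top',f([(335,143),(402,143),(402,207),(335,207)]),.09)[:,:2];print('block',bk,bk.mean(0))
for n,q in [('b1',(.5481,.1439)),('b2',(.5272,.0257)),('b3',(.4718,.0827)),('b4',(.4636,-.0429)),('blk',bk.mean(0)),('tray',T.mean(0))]: print(n,(R@(np.array(q)-c))*1000)
for q in bk: print((R@(q-c))*1000)
dd=toworld('top',f([(115,197)]),.026)[:,:2];print('dish',dd,(R@(dd[0]-c))*1000)
E
```

```text
[[ 0.6818  0.1722]
 [ 0.6296 -0.1241]
 [ 0.414  -0.0796]
 [ 0.47    0.2118]] [[ 0.6302 -0.128 ]
 [ 0.6065 -0.2432]
 [ 0.3712 -0.1972]
 [ 0.3943 -0.0797]]
0.3008610490831787 -99.99941416389917
0.2201722471593126 168.3328510581362
0.29670436017462004 79.11514652794257
0.2155053371606424 -10.5884884155157
0.11764796697346172 -101.62057366797274
0.23978331276262607 168.94338982858628
0.11981267024616911 78.87608105174243
0.24081033454480472 -11.572999319148746
[0.5488 0.0451] [ 0.5006 -0.162 ]
yaw -10.439054181054132
block [[0.6341 0.0588]
 [0.6341 0.0044]
 [0.5822 0.0042]
 [0.5821 0.0585]] [0.6081 0.0315]
b1 [-18.6254  97.0628]
b2 [-17.7629 -22.9677]
b3 [-82.5737  23.051 ]
b4 [ -67.8806 -101.9559]
blk [60.7836 -2.5919]
tray [  -9.9376 -212.4144]
[81.3518 28.9981]
[ 91.2474 -24.506 ]
[ 40.2106 -34.1202]
[30.3247 19.2606]
dish [[0.5919 0.2536]] [  4.5741 212.9092]
```

```bash
python3 - <<'E'
from h import *
z=np.load('top0.npz');d=z['d'];c=camera_params('top');R=cv2.Rodrigues(c['rvec'])[0];K=c['intrinsics']
v,u=np.mgrid[:384,:512]
P=np.stack([(u-K[0,2])*d/K[0,0],(v-K[1,2])*d/K[1,1],d],-1);W=(P-c['tvec'])@R
np.save('W0.npy',W)
print((W[165:262,205,:][:,[0,1,2]][::1]*1000).round().astype(int)[[*range(0,25),*range(60,90)]].tolist())
for s,n in [((W[...,2]>.037)&(W[...,2]<.043),'top')]:
    m=np.zeros_like(s);m[150:290,150:330]=True
    m=(s&m).astype(np.uint8);n,l,st,ce=cv2.connectedComponentsWithStats(m);i=1+st[1:,4].argmax()
    q=W[l==i][:,:2].astype(np.float32);r=cv2.minAreaRect(q);print(r)
h=np.clip(W[...,2]*1000*2.5,0,255).astype(np.uint8)
cv2.imwrite('pics/h0.png',cv2.resize(cv2.applyColorMap(h[150:285,140:330],cv2.COLORMAP_JET),None,fx=4,fy=4,interpolation=0))
E
```

```text
[[712, 134, -3], [708, 133, 0], [704, 133, 0], [702, 134, -7], [697, 132, 5], [694, 133, 2], [686, 126, 44], [682, 126, 48], [678, 125, 51], [675, 125, 49], [672, 125, 48], [669, 126, 43], [666, 127, 41], [662, 127, 40], [659, 127, 39], [656, 127, 39], [652, 126, 41], [649, 127, 39], [645, 127, 37], [642, 126, 40], [639, 127, 39], [635, 126, 43], [632, 126, 39], [628, 126, 40], [625, 126, 42], [504, 125, 39], [500, 125, 42], [497, 125, 41], [494, 125, 43], [490, 125, 42], [487, 125, 41], [483, 125, 39], [480, 125, 42], [477, 125, 41], [473, 125, 37], [470, 124, 45], [467, 125, 40], [463, 125, 36], [460, 125, 41], [457, 125, 41], [453, 125, 40], [451, 124, 46], [448, 123, 50], [444, 123, 49], [441, 123, 49], [433, 131, 2], [430, 130, 5], [426, 131, 1], [423, 131, 0], [419, 130, 2], [416, 130, 3], [412, 131, 1], [409, 131, 0], [406, 130, 3], [402, 130, 1]]
((0.5469831228256226, 0.04275749623775482), (0.30353108048439026, 0.21808265149593353), 78.41445922851562)
```

View pics/h0.png

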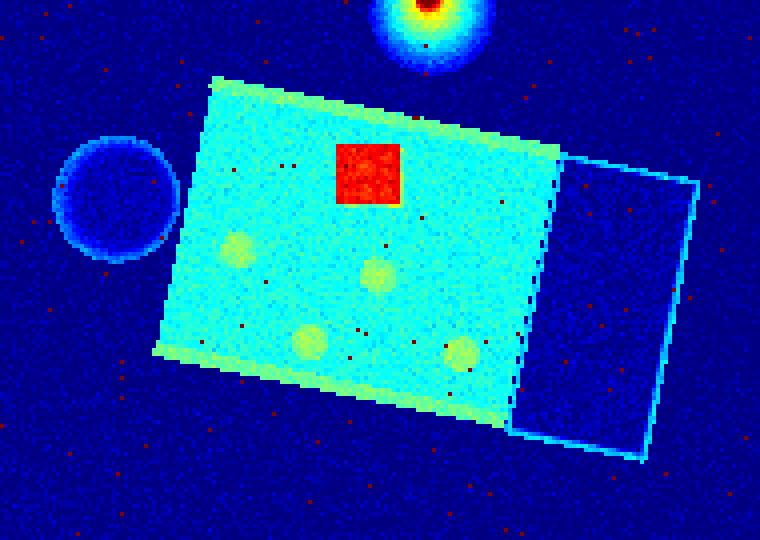

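>>> servo_tool(steps=[{"x":28,"y":52,"yaw":5.8},{"x":56,"y":104,"yaw":11.6},{"x":84,"y":156,"yaw":17.4},{"x":112,"y":208,"yaw":23.2},{"x":140,"y":260,"yaw":29},{"x":168,"y":312,"yaw":34.8},{"x":196,"y":364,"yaw":40.6},{"x":224,"y":416,"yaw":46.4},{"x":252,"y":468,"yaw":52.2},{"x":277,"y":519,"yaw":58.1,"z":-40},{"x":277,"y":519,"yaw":58.1,"z":-80},{"x":277,"y":519,"yaw":58.1,"z":-122}], grip=16)

```text
schema error: expected keys x, y, z, yaw
```

>>> servo_tool(steps=[{"x":0}])

```text
schema error: expected keys x, y, z, yaw
```

```bash
python3 - <<'E'
from h import *
o=get_obs();print(o['time'],o['ee_pos'],o['tcp_rot'],o['opening'],o['q'],o['wrist_force'])
for n in ['wrist','top']:
    p,d=camera(n)
    if n=='top': p=cv2.resize(p[150:285,140:330],None,fx=4,fy=4,interpolation=cv2.INTER_CUBIC)
    cv2.imwrite(f'pics/{n}1.png',p[:,:,::-1])
E
```

```text
0.1 [ 0.1941 -0.5144  0.2527] [-179.9338    0.0008   20.6702] 0.08518076861479189 [-69.3291   5.007   10.0403  95.0996  -0.0008  90.0008] [ 0.1085 -0.1894  0.3375]
```

View pics/wrist1.png

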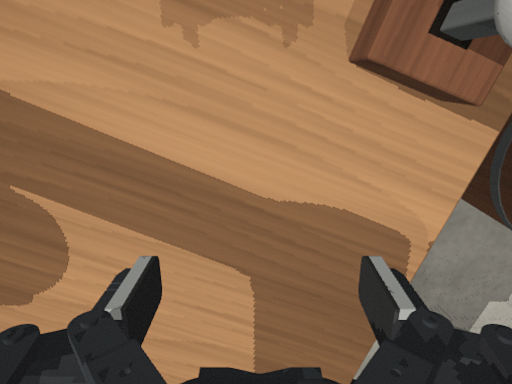

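View pics/top1.png

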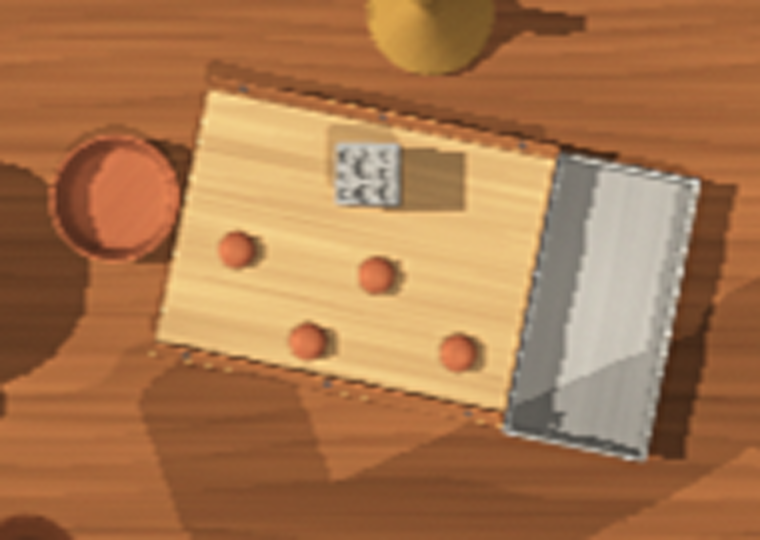

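The move was refused because every row needs all four keys. Nothing moved: the wrist view shows the bare bench, and the board is as before.

>>> servo_tool(steps=[{"x":28,"y":52,"z":0,"yaw":5.8},{"x":56,"y":104,"z":0,"yaw":11.6},{"x":84,"y":156,"z":0,"yaw":17.4},{"x":112,"y":208,"z":0,"yaw":23.2},{"x":140,"y":260,"z":0,"yaw":29},{"x":168,"y":312,"z":0,"yaw":34.8},{"x":196,"y":364,"z":0,"yaw":40.6},{"x":224,"y":416,"z":0,"yaw":46.4},{"x":252,"y":468,"z":0,"yaw":52.2},{"x":277,"y":519,"yaw":58.1,"z":-40},{"x":277,"y":519,"yaw":58.1,"z":-80},{"x":277,"y":519,"yaw":58.1,"z":-122}], grip=16)

```text
time: 1.7
ee_pos: [0.4711, 0.0056, 0.1292]
tcp_rot: [-179.9, 0.0, 78.9]
wrist_force: [-0.3, -0.4, 1.5]
opening: 0.0161
```

>>> servo_tool(steps=[{"x":0,"y":0,"z":0,"yaw":0}])

```text
time: 1.82
ee_pos: [0.4694, 0.0058, 0.1265]
tcp_rot: [-179.6, 0.1, 78.9]
wrist_force: [-0.5, 0.2, 0.2]
opening: 0.0158
```

```bash
python3 - <<'E'
from h import *
o=get_obs();print(o['time'],o['ee_pos'],o['tcp_rot'],o['opening'],o['q'],o['wrist_force'])
for n in ['wrist','top']:
    p,d=camera(n)
    if n=='top': p=cv2.resize(p[150:285,140:330],None,fx=4,fy=4,interpolation=cv2.INTER_CUBIC)
    cv2.imwrite(f'pics/{n}2.png',p[:,:,::-1])
E
```

```text
1.825 [0.4694 0.0058 0.1265] [-179.629     0.0687   78.9156] 0.015846999438747383 [  0.6977  -6.3045 -15.1103  81.5714   0.0085 101.7823] [-0.45    0.2183  0.1878]
```

View pics/wrist2.png

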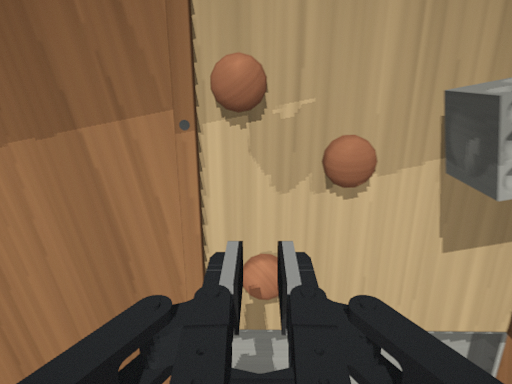

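View pics/top2.png

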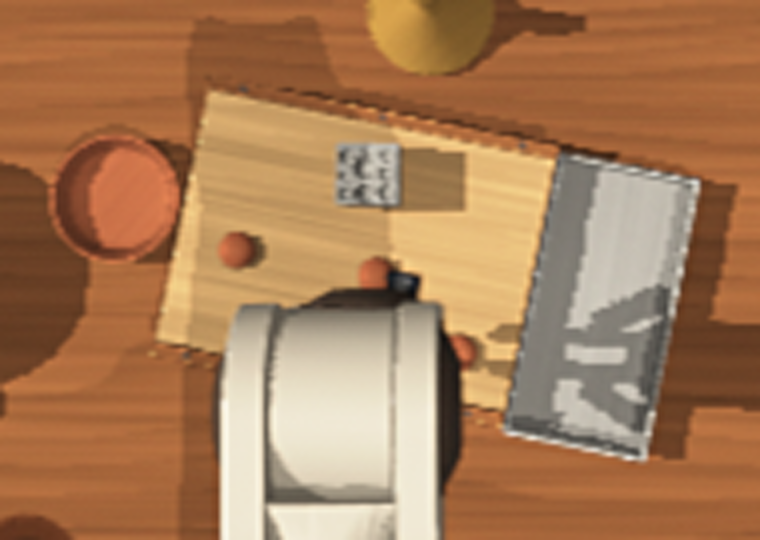

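```bash
python3 - <<'E'
from h import *
from scipy.spatial.transform import Rotation as Ro
c=camera_params('wrist');H=c['hand_eye'];K=c['intrinsics'];print(H)
Rt=Ro.from_euler('xyz',[-179.8,0,78.92],degrees=True).as_matrix();t=np.array([.4696,.0058,.1267])
C=t+Rt@H[:3,3]
for n,q in [('b3',(239,82)),('b2',(350,161)),('b4',(264,277)),('strip',(195,100)),('strip',(204,240)),('edge',(400,331))]:
    r=Rt@H[:3,:3]@np.linalg.inv(K)@[*q,1];z=.046 if n[0]=='b' else .048 if n=='strip' else .04
    P=C+r*(z-C[2])/r[2];d=P[:2]-[.546,.044];a=np.radians(-11.2)
    print(n,P*1000,d@[np.cos(a),np.sin(a)]*1000,d@[-np.sin(a),np.cos(a)]*1000)
E
```

```text
[[-0.     -0.9479 -0.3186  0.0822]
 [ 1.      0.0001 -0.0004 -0.0006]
 [ 0.0004 -0.3186  0.9479 -0.1209]
 [ 0.      0.      0.      1.    ]]
b3 [472.1261  84.1805  46.    ] -80.27145288602365 25.06642690631783
b2 [527.7089  27.3421  46.    ] -14.70718738558113 -19.893443265993866
b4 [462.2001 -41.4127  46.    ] -65.6138328106613 -100.0628862625605
strip [446.0232  79.5195  48.    ] -104.97182591722137 15.42408224474221
strip [429.8527  -6.0151  48.    ] -104.22059830870298 -71.62237711530894
edge [ 550.713  -108.9136   40.    ] 34.32435760615511 -149.08594436217518
```

>>> servo_tool(steps=[{"x":2,"y":0,"z":-20,"yaw":0},{"x":2,"y":0,"z":-40,"yaw":0},{"x":2,"y":0,"z":-50,"yaw":0},{"x":2,"y":0,"z":-56,"yaw":0},{"x":2,"y":0,"z":-58,"yaw":0},{"x":2,"y":0,"z":-58,"yaw":0}])

```text
time: 2.68
ee_pos: [0.4735, 0.0055, 0.0727]
tcp_rot: [-180.0, -0.0, 78.9]
wrist_force: [-0.6, -0.4, 0.2]
opening: 0.016
```

```bash
python3 - <<'E'
from h import *
o=get_obs();print(o['time'],o['ee_pos'],o['tcp_rot'],o['opening'],o['wrist_force'])
p,d=camera('wrist')
cv2.imwrite(f'pics/wrist3.png',p[:,:,::-1])
E
```

```text
2.675 [0.4735 0.0055 0.0727] [-179.9811   -0.0105   78.884 ] 0.016026984241761025 [-0.563  -0.395   0.2087]
```

View pics/wrist3.png

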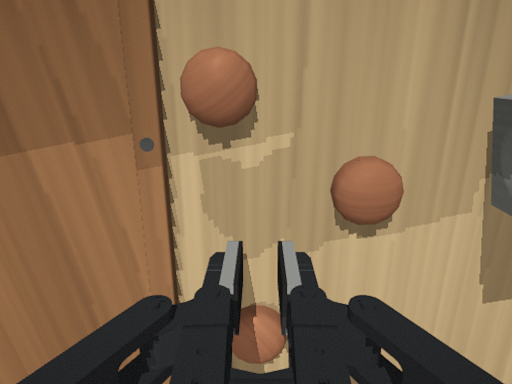

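Boss 4 (258,333) lies squarely in front of the fingers. I'll go a little lower, then sweep along the board's -y.

>>> servo_tool(steps=[{"x":0,"y":0,"z":-3,"yaw":0},{"x":0,"y":0,"z":-6,"yaw":0},{"x":0,"y":0,"z":-6,"yaw":0},{"x":0,"y":0,"z":-6,"yaw":0}])

```text
time: 3.22
ee_pos: [0.4735, 0.0056, 0.0667]
tcp_rot: [-180.0, -0.0, 78.9]
wrist_force: [0.3, 0.2, 0.2]
opening: 0.0157
```

>>> servo_tool(steps=[{"x":0,"y":0,"z":0,"yaw":0},{"x":0,"y":0,"z":0,"yaw":0}])

```text
time: 3.48
ee_pos: [0.4735, 0.0056, 0.0668]
tcp_rot: [-180.0, -0.0, 78.9]
wrist_force: [-0.3, -0.6, 0.1]
opening: 0.0159
```

>>> servo_tool(steps=[{"x":0,"y":0,"z":-1,"yaw":0},{"x":-2,"y":-10,"z":-2,"yaw":0},{"x":-4,"y":-20,"z":-2,"yaw":0},{"x":-6,"y":-30,"z":-2,"yaw":0},{"x":-8,"y":-40,"z":-2,"yaw":0},{"x":-10,"y":-50,"z":-2,"yaw":0},{"x":-12,"y":-60,"z":-2,"yaw":0},{"x":-14,"y":-71,"z":-2,"yaw":0},{"x":-16,"y":-82,"z":-2,"yaw":0},{"x":-18,"y":-93,"z":-2,"yaw":0},{"x":-21,"y":-106,"z":-2,"yaw":0},{"x":-23,"y":-118,"z":-2,"yaw":0}])

```text
time: 4.97
ee_pos: [0.4503, -0.1133, 0.0648]
tcp_rot: [-180.0, -0.0, 78.9]
wrist_force: [-0.6, 0.2, -0.7]
opening: 0.0162
```

>>> servo_tool(steps=[{"x":0,"y":0,"z":0,"yaw":0},{"x":0,"y":0,"z":30,"yaw":0},{"x":0,"y":0,"z":60,"yaw":0},{"x":0,"y":0,"z":80,"yaw":0}])

```text
time: 5.48
ee_pos: [0.4506, -0.1132, 0.1462]
tcp_rot: [179.9, -0.0, 78.9]
wrist_force: [0.0, 0.1, 0.1]
opening: 0.0164
```

```bash
python3 - <<'E'
from h import *
o=get_obs();print(o['time'],o['ee_pos'],o['tcp_rot'],o['opening'],o['wrist_force'])
for n in ['wrist','scene']:
    p,d=camera(n)
    if n=='scene': p=cv2.resize(p[130:240,170:340],None,fx=4,fy=4,interpolation=cv2.INTER_CUBIC)
    cv2.imwrite(f'pics/{n}4.png',p[:,:,::-1])
E
```

```text
5.475 [ 0.4506 -0.1132  0.1462] [179.9424  -0.0125  78.8904] 0.0164001122830655 [0.0231 0.0936 0.1424]
```

View pics/wrist4.png

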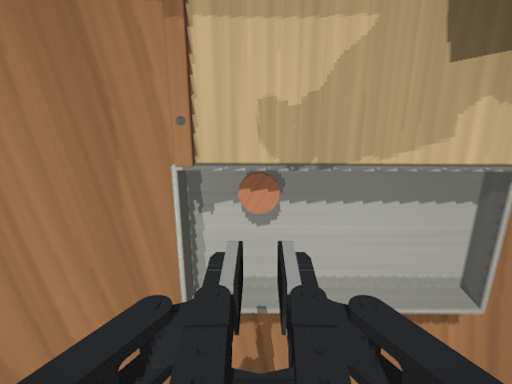

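View pics/scene4.png

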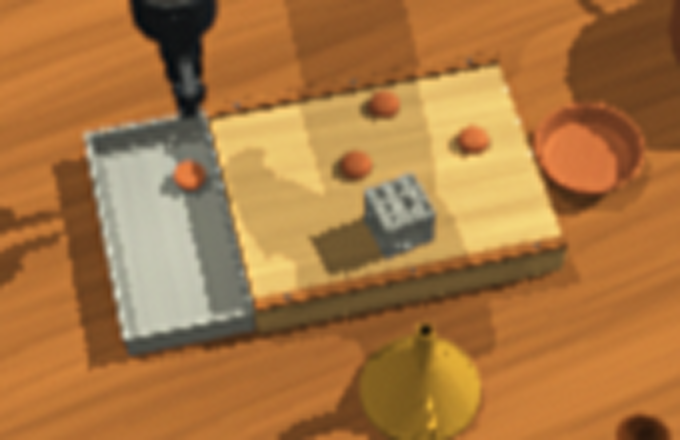

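Boss 4 lies in the tin, at wrist pixel (259,193). Boss 3 is next.

>>> servo_tool(steps=[{"x":7,"y":48,"z":0,"yaw":0},{"x":14,"y":96,"z":0,"yaw":0},{"x":21,"y":144,"z":0,"yaw":0},{"x":28,"y":192,"z":0,"yaw":0},{"x":34,"y":242,"z":0,"yaw":0},{"x":34,"y":242,"z":0,"yaw":0},{"x":34,"y":242,"z":-25,"yaw":0},{"x":34,"y":242,"z":-50,"yaw":0},{"x":34,"y":242,"z":-68,"yaw":0},{"x":34,"y":242,"z":-76,"yaw":0},{"x":34,"y":242,"z":-76,"yaw":0},{"x":34,"y":242,"z":-76,"yaw":0}])

```text
time: 7.08
ee_pos: [0.4858, 0.1286, 0.0717]
tcp_rot: [179.8, -0.0, 78.9]
wrist_force: [0.0, 0.6, 0.6]
opening: 0.0159
```

```bash
python3 - <<'E'
from h import *
o=get_obs();print(o['time'],o['ee_pos'],o['tcp_rot'],o['opening'],o['wrist_force'])
d=o['ee_pos'][:2]-[.546,.044];a=np.radians(-11.2)
print(d@[np.cos(a),np.sin(a)]*1000,d@[-np.sin(a),np.cos(a)]*1000)
p,d=camera('wrist')
cv2.imwrite(f'pics/wrist5.png',p[:,:,::-1])
E
```

```text
7.075 [0.4858 0.1286 0.0717] [179.7509  -0.0351  78.8856] 0.015880625852578687 [0.0391 0.5689 0.5553]
-75.4847161074486 71.33263321272555
```

View pics/wrist5.png

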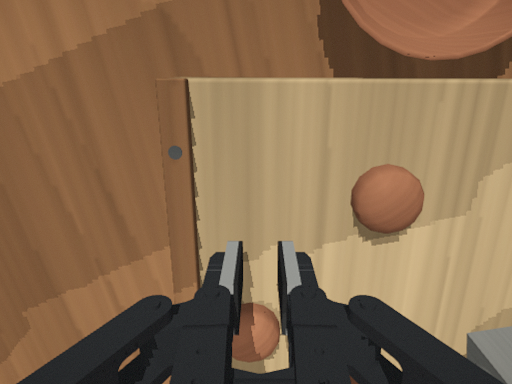

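>>> servo_tool(steps=[{"x":-2,"y":0,"z":-4,"yaw":0},{"x":-2,"y":0,"z":-7,"yaw":0},{"x":-2,"y":0,"z":-7,"yaw":0},{"x":-4,"y":-10,"z":-7,"yaw":0},{"x":-6,"y":-20,"z":-7,"yaw":0},{"x":-8,"y":-31,"z":-7,"yaw":0},{"x":-10,"y":-42,"z":-7,"yaw":0},{"x":-13,"y":-54,"z":-7,"yaw":0},{"x":-15,"y":-66,"z":-7,"yaw":0},{"x":-17,"y":-78,"z":-7,"yaw":0},{"x":-20,"y":-90,"z":-7,"yaw":0},{"x":-22,"y":-101,"z":-7,"yaw":0}])

```text
time: 8.62
ee_pos: [0.4636, 0.0269, 0.0648]
tcp_rot: [179.7, -0.0, 78.9]
wrist_force: [0.7, -0.2, 0.1]
opening: 0.0162
```

```bash
python3 - <<'E'
from h import *
o=get_obs();print(o['time'],o['ee_pos'],o['tcp_rot'],o['opening'],o['wrist_force'])
d=o['ee_pos'][:2]-[.546,.044];a=np.radians(-11.2)
print(d@[np.cos(a),np.sin(a)]*1000,d@[-np.sin(a),np.cos(a)]*1000)
p,d=camera('wrist')
cv2.imwrite(f'pics/wrist6.png',p[:,:,::-1])
E
```

```text
8.625 [0.4636 0.0269 0.0648] [179.7412  -0.0373  78.8845] 0.016219289971625864 [ 0.6573 -0.2365  0.0701]
-77.46023898670174 -32.79075513904433
```

View pics/wrist6.png

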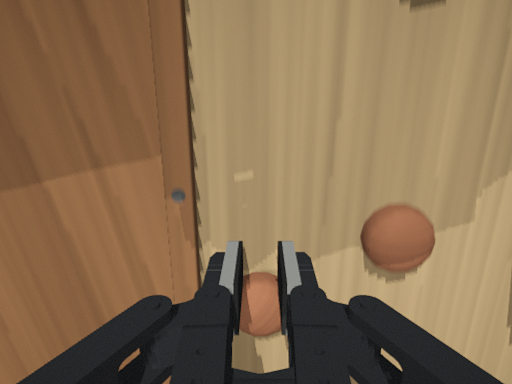

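Boss 3 has nestled centrally at (261,304). I'll carry on to board y = -172.

>>> servo_tool(steps=[{"x":-2,"y":-11,"z":0,"yaw":0},{"x":-5,"y":-23,"z":0,"yaw":0},{"x":-7,"y":-35,"z":0,"yaw":0},{"x":-9,"y":-47,"z":0,"yaw":0},{"x":-12,"y":-59,"z":0,"yaw":0},{"x":-14,"y":-71,"z":0,"yaw":0},{"x":-16,"y":-83,"z":0,"yaw":0},{"x":-19,"y":-95,"z":0,"yaw":0},{"x":-21,"y":-107,"z":0,"yaw":0},{"x":-24,"y":-120,"z":0,"yaw":0},{"x":-27,"y":-136,"z":0,"yaw":0},{"x":-27,"y":-136,"z":0,"yaw":0}])

```text
time: 10.18
ee_pos: [0.4363, -0.111, 0.0648]
tcp_rot: [179.7, -0.0, 78.8]
wrist_force: [-0.0, 0.8, 0.3]
opening: 0.0161
```

>>> servo_tool(steps=[{"x":0,"y":0,"z":30,"yaw":0},{"x":0,"y":0,"z":60,"yaw":0},{"x":0,"y":0,"z":80,"yaw":0},{"x":0,"y":0,"z":80,"yaw":0}])

```text
time: 10.68
ee_pos: [0.4371, -0.1111, 0.146]
tcp_rot: [179.6, -0.0, 78.8]
wrist_force: [-1.2, 1.4, -0.5]
opening: 0.0159
```

```bash
python3 - <<'E'
from h import *
o=get_obs();print(o['time'],o['ee_pos'],o['tcp_rot'],o['opening'],o['wrist_force'])
p,d=camera('wrist')
cv2.imwrite(f'pics/wrist7.png',p[:,:,::-1])
E
```

```text
10.675 [ 0.4371 -0.1111  0.146 ] [179.5977  -0.0025  78.7777] 0.015902868778875385 [-1.203   1.3769 -0.5444]
```

View pics/wrist7.png

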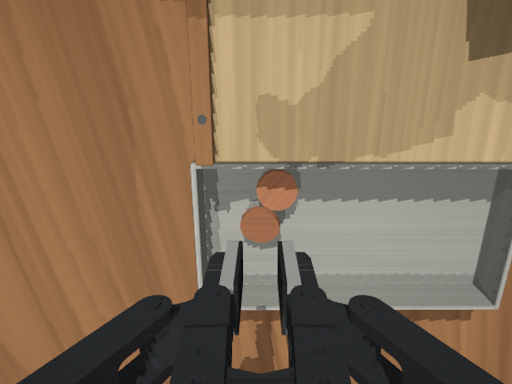

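Bosses 3 and 4 are in the tin, at (260,225) and (277,190). Boss 2 is next.

>>> servo_tool(steps=[{"x":20,"y":37,"z":0,"yaw":0},{"x":40,"y":74,"z":0,"yaw":0},{"x":60,"y":111,"z":0,"yaw":0},{"x":80,"y":148,"z":0,"yaw":0},{"x":100,"y":186,"z":0,"yaw":0},{"x":100,"y":186,"z":0,"yaw":0},{"x":100,"y":186,"z":-25,"yaw":0},{"x":100,"y":186,"z":-50,"yaw":0},{"x":100,"y":186,"z":-68,"yaw":0},{"x":100,"y":186,"z":-76,"yaw":0},{"x":100,"y":186,"z":-76,"yaw":0},{"x":100,"y":186,"z":-76,"yaw":0}])

```text
time: 12.22
ee_pos: [0.537, 0.075, 0.0696]
tcp_rot: [179.6, -0.0, 78.8]
wrist_force: [-0.6, -0.1, 0.3]
opening: 0.016
```

```bash
python3 - <<'E'
from h import *
o=get_obs();print(o['time'],o['ee_pos'],o['tcp_rot'],o['opening'],o['wrist_force'])
d=o['ee_pos'][:2]-[.546,.044];a=np.radians(-11.2)
print(d@[np.cos(a),np.sin(a)]*1000,d@[-np.sin(a),np.cos(a)]*1000)
p,d=camera('wrist')
cv2.imwrite(f'pics/wrist8.png',p[:,:,::-1])
E
```

```text
12.225 [0.537  0.075  0.0696] [179.6347  -0.0315  78.7711] 0.016004142095257884 [-0.5797 -0.066   0.2881]
-14.853001726932856 28.67583480763902
```

View pics/wrist8.png

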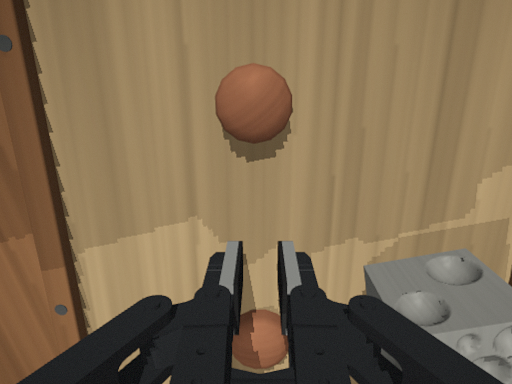

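>>> servo_tool(steps=[{"x":0,"y":0,"z":-3,"yaw":0},{"x":0,"y":0,"z":-5,"yaw":0},{"x":-2,"y":-10,"z":-5,"yaw":0},{"x":-4,"y":-20,"z":-5,"yaw":0},{"x":-6,"y":-30,"z":-5,"yaw":0},{"x":-8,"y":-41,"z":-5,"yaw":0},{"x":-10,"y":-52,"z":-5,"yaw":0},{"x":-12,"y":-63,"z":-5,"yaw":0},{"x":-15,"y":-75,"z":-5,"yaw":0},{"x":-17,"y":-87,"z":-5,"yaw":0},{"x":-20,"y":-99,"z":-5,"yaw":0},{"x":-22,"y":-111,"z":-5,"yaw":0}])

```text
time: 13.78
ee_pos: [0.5148, -0.0367, 0.0647]
tcp_rot: [179.6, -0.0, 78.8]
wrist_force: [0.7, 0.9, -0.4]
opening: 0.0162
```

>>> servo_tool(steps=[{"x":-2,"y":-12,"z":0,"yaw":0},{"x":-5,"y":-24,"z":0,"yaw":0},{"x":-7,"y":-36,"z":0,"yaw":0},{"x":-9,"y":-48,"z":0,"yaw":0},{"x":-12,"y":-60,"z":0,"yaw":0},{"x":-14,"y":-73,"z":0,"yaw":0},{"x":-17,"y":-86,"z":0,"yaw":0},{"x":-17,"y":-86,"z":0,"yaw":0},{"x":-17,"y":-86,"z":30,"yaw":0},{"x":-17,"y":-86,"z":60,"yaw":0},{"x":-17,"y":-86,"z":80,"yaw":0},{"x":-17,"y":-86,"z":80,"yaw":0}])

```text
time: 15.28
ee_pos: [0.4987, -0.1227, 0.1461]
tcp_rot: [179.5, -0.0, 78.8]
wrist_force: [1.3, 0.5, -0.2]
opening: 0.0158
```

```bash
python3 - <<'E'
from h import *
o=get_obs();print(o['time'],o['ee_pos'],o['tcp_rot'],o['opening'],o['wrist_force'])
p,d=camera('wrist')
cv2.imwrite(f'pics/wrist9.png',p[:,:,::-1])
E
```

```text
15.275 [ 0.4987 -0.1227  0.1461] [179.4709  -0.0318  78.7877] 0.015820255175473984 [ 1.3003  0.4564 -0.1803]
```

View pics/wrist9.png

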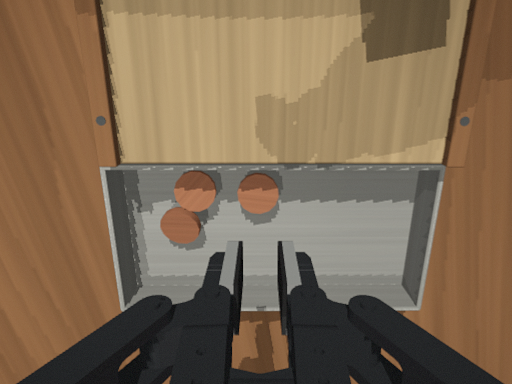

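Three are in the tin: (195,190), (181,225) and (258,194). Boss 1 is last.

>>> servo_tool(steps=[{"x":9,"y":48,"z":0,"yaw":0},{"x":18,"y":96,"z":0,"yaw":0},{"x":27,"y":144,"z":0,"yaw":0},{"x":36,"y":192,"z":0,"yaw":0},{"x":45,"y":240,"z":0,"yaw":0},{"x":54,"y":288,"z":0,"yaw":0},{"x":59,"y":313,"z":0,"yaw":0},{"x":59,"y":313,"z":-25,"yaw":0},{"x":59,"y":313,"z":-50,"yaw":0},{"x":59,"y":313,"z":-68,"yaw":0},{"x":59,"y":313,"z":-76,"yaw":0},{"x":59,"y":313,"z":-76,"yaw":0}])

```text
time: 16.82
ee_pos: [0.5569, 0.1902, 0.0683]
tcp_rot: [179.6, -0.0, 78.8]
wrist_force: [0.4, -0.4, 0.6]
opening: 0.0159
```

```bash
python3 - <<'E'
from h import *
o=get_obs();print(o['time'],o['ee_pos'],o['tcp_rot'],o['opening'],o['wrist_force'])
d=o['ee_pos'][:2]-[.546,.044];a=np.radians(-11.2)
print(d@[np.cos(a),np.sin(a)]*1000,d@[-np.sin(a),np.cos(a)]*1000)
p,d=camera('wrist')
cv2.imwrite(f'pics/wrist10.png',p[:,:,::-1])
E
```

```text
16.825 [0.5569 0.1902 0.0683] [179.6209  -0.0142  78.7777] 0.015922854288683588 [ 0.404  -0.3922  0.604 ]
-17.708789711332738 145.5804509551685
```

View pics/wrist10.png

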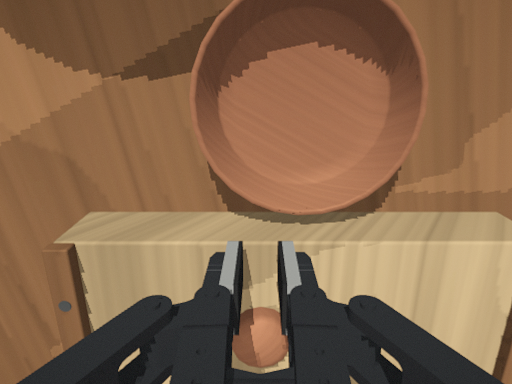

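>>> servo_tool(steps=[{"x":0,"y":0,"z":-3,"yaw":0},{"x":-2,"y":-9,"z":-4,"yaw":0},{"x":-4,"y":-19,"z":-4,"yaw":0},{"x":-6,"y":-30,"z":-4,"yaw":0},{"x":-8,"y":-41,"z":-4,"yaw":0},{"x":-10,"y":-52,"z":-4,"yaw":0},{"x":-12,"y":-63,"z":-4,"yaw":0},{"x":-15,"y":-75,"z":-4,"yaw":0},{"x":-17,"y":-87,"z":-4,"yaw":0},{"x":-20,"y":-99,"z":-4,"yaw":0},{"x":-22,"y":-111,"z":-4,"yaw":0},{"x":-24,"y":-121,"z":-4,"yaw":0}])

```text
time: 18.38
ee_pos: [0.5332, 0.0686, 0.0651]
tcp_rot: [179.6, -0.0, 78.8]
wrist_force: [0.7, 0.1, -0.1]
opening: 0.0159
```

>>> servo_tool(steps=[{"x":-2,"y":-9,"z":0,"yaw":0},{"x":-4,"y":-19,"z":0,"yaw":0},{"x":-6,"y":-30,"z":0,"yaw":0},{"x":-8,"y":-41,"z":0,"yaw":0},{"x":-10,"y":-52,"z":0,"yaw":0},{"x":-12,"y":-63,"z":0,"yaw":0},{"x":-15,"y":-75,"z":0,"yaw":0},{"x":-17,"y":-87,"z":0,"yaw":0},{"x":-19,"y":-97,"z":0,"yaw":0}])

```text
time: 19.5
ee_pos: [0.514, -0.0293, 0.0652]
tcp_rot: [179.6, -0.0, 78.8]
wrist_force: [0.0, 0.6, 0.4]
opening: 0.0161
```

```bash
python3 - <<'E'
from h import *
o=get_obs();print(o['time'],o['ee_pos'],o['tcp_rot'],o['opening'],o['wrist_force'])
d=o['ee_pos'][:2]-[.546,.044];a=np.radians(-11.2)
print(d@[np.cos(a),np.sin(a)]*1000,d@[-np.sin(a),np.cos(a)]*1000)
p,d=camera('wrist')
cv2.imwrite(f'pics/wrist11.png',p[:,:,::-1])
E
```

```text
19.5 [ 0.514  -0.0293  0.0652] [179.5542  -0.046   78.7546] 0.01607619154342861 [0.0094 0.5841 0.3613]
-17.140126471038784 -78.08631902821992
```

View pics/wrist11.png

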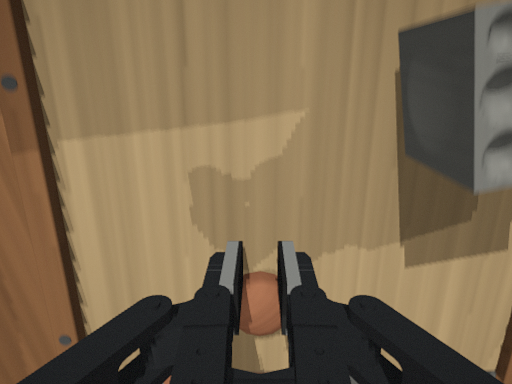

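Boss 1 is still nestled at (260,303). I'll finish the sweep and then lift away.

>>> servo_tool(steps=[{"x":-2,"y":-10,"z":0,"yaw":0},{"x":-4,"y":-21,"z":0,"yaw":0},{"x":-6,"y":-32,"z":0,"yaw":0},{"x":-9,"y":-44,"z":0,"yaw":0},{"x":-11,"y":-56,"z":0,"yaw":0},{"x":-13,"y":-68,"z":0,"yaw":0},{"x":-16,"y":-80,"z":0,"yaw":0},{"x":-19,"y":-94,"z":0,"yaw":0},{"x":-19,"y":-94,"z":0,"yaw":0},{"x":-19,"y":-94,"z":30,"yaw":0},{"x":-19,"y":-94,"z":60,"yaw":0},{"x":-19,"y":-94,"z":85,"yaw":0}])

```text
time: 21.05
ee_pos: [0.495, -0.1238, 0.1514]
tcp_rot: [179.5, -0.0, 78.7]
wrist_force: [0.4, -0.6, -0.8]
opening: 0.0163
```

```bash
python3 - <<'E'
from h import *
o=get_obs();print(o['time'],o['ee_pos'],o['tcp_rot'],o['opening'],o['wrist_force'])
p,d=camera('wrist')
cv2.imwrite(f'pics/wrist12.png',p[:,:,::-1])
E
```

```text
21.05 [ 0.495  -0.1238  0.1514] [179.5239  -0.0284  78.738 ] 0.01628217238364944 [ 0.4042 -0.6019 -0.7851]
```

View pics/wrist12.png

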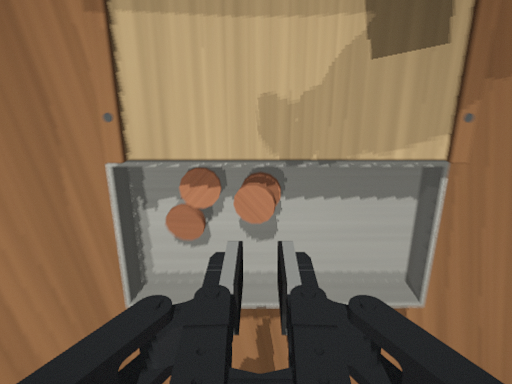

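All four are in the tin, with boss 1 resting on boss 2 at (257,203). I'll move the hand clear and check.

>>> servo_tool(steps=[{"x":-10,"y":-20,"z":40,"yaw":0},{"x":-35,"y":-50,"z":80,"yaw":0},{"x":-60,"y":-80,"z":100,"yaw":0},{"x":-90,"y":-110,"z":100,"yaw":0},{"x":-120,"y":-140,"z":100,"yaw":0},{"x":-150,"y":-170,"z":100,"yaw":0},{"x":-170,"y":-200,"z":100,"yaw":0},{"x":-170,"y":-200,"z":100,"yaw":0},{"x":-170,"y":-200,"z":100,"yaw":0},{"x":-170,"y":-200,"z":100,"yaw":0}])

```text
time: 22.35
ee_pos: [0.3266, -0.3234, 0.2545]
tcp_rot: [179.3, -0.0, 78.8]
wrist_force: [0.2, -0.6, 0.6]
opening: 0.016
```

```bash
python3 - <<'E'
from h import *
o=get_obs();print(o['time'],o['ee_pos'],o['qd'],o['wrist_force'])
p0=np.load('top0.npz')['p']
ps=[]
for n in ['top','scene']:
    p,d=camera(n)
    if n=='top': 
        q=cv2.cvtColor(np.abs(p.astype(int)-p0).astype(np.uint8),cv2.COLOR_RGB2GRAY);cv2.imwrite('pics/diff13.png',q*2)
        c=camera_params('top');R=cv2.Rodrigues(c['rvec'])[0];K=c['intrinsics']
        v,u=np.mgrid[:384,:512];P=np.stack([(u-K[0,2])*d/K[0,0],(v-K[1,2])*d/K[1,1],d],-1);W=(P-c['tvec'])@R
        hsv=cv2.cvtColor(p,cv2.COLOR_RGB2HSV);m=((hsv[...,0]<11)&(hsv[...,1]>110)).astype(np.uint8)
        m2=np.zeros_like(m);m2[195:262,262:315]=m[195:262,262:315];k=m2>0
        print('max height copper in tin',np.percentile(W[k][:,2],[50,90,97]),k.sum())
    p=cv2.resize(p[150:285,40:330] if n=='top' else p[130:240,170:340],None,fx=2.7 if n=='top' else 4,fy=2.7 if n=='top' else 4,interpolation=cv2.INTER_CUBIC)
    cv2.imwrite(f'pics/{n}13.png',p[:,:,::-1])
E
```

```text
22.35 [ 0.3266 -0.3234  0.2545] [-0.0109 -0.0333  0.0748 -0.0716 -0.0653 -0.1678] [ 0.2423 -0.6247  0.6131]
max height copper in tin [0.0186 0.0303 0.033 ] 218
```

View pics/top13.png

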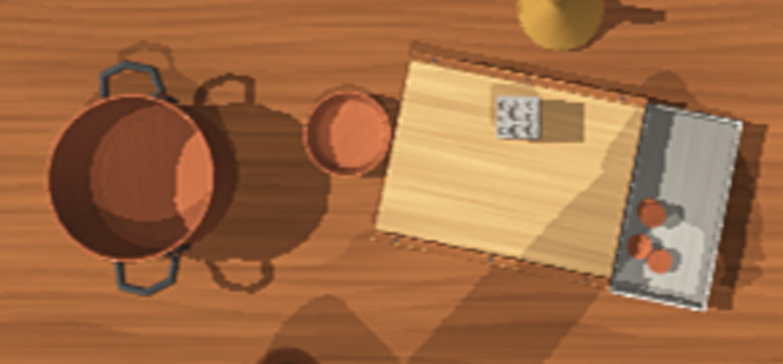

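View pics/scene13.png

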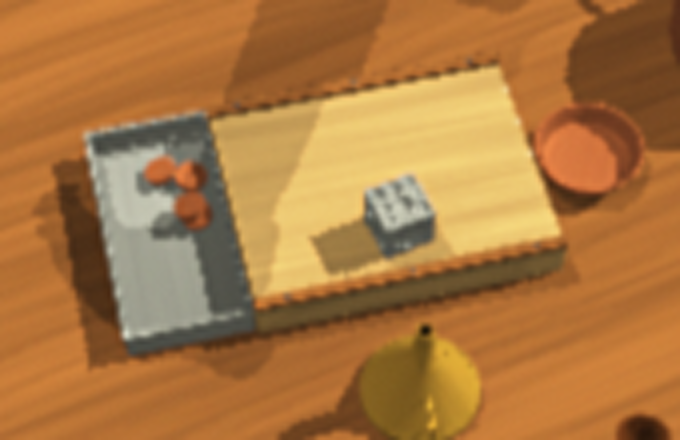

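View pics/diff13.png

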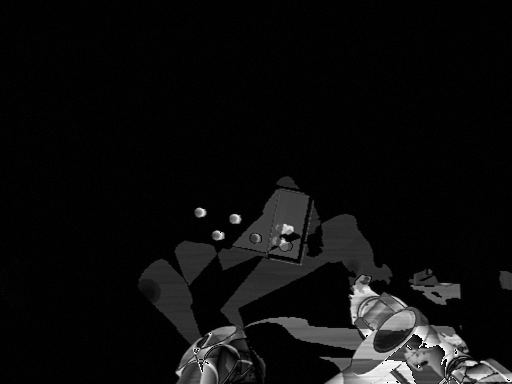

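The board is empty, all four bosses are in the tin, and the block, dish, funnel and pan show no change. Boss 1's top is about 30 mm up, close to the 34 mm rim. There is time left, so I'll measure the stack and nudge boss 1 flat.

```bash
python3 - <<'E'
from h import *
from scipy.spatial.transform import Rotation as Ro
c=camera_params('wrist');H=c['hand_eye'];K=c['intrinsics']
Rt=Ro.from_euler('xyz',[179.52,0,78.74],degrees=True).as_matrix();t=np.array([.495,-.1238,.1514])
C=t+Rt@H[:3,3];a=np.radians(-11.2)
for n,q,z in [('top b1',(256,203),.029),('b2',(263,190),.016),('b4',(200,188),.016),('b3',(186,222),.016),('wall far',(260,305),.034),('wall near',(260,164),.034),('wall-x',(112,200),.034)]:
    r=Rt@H[:3,:3]@np.linalg.inv(K)@[*q,1]
    P=C+r*(z-C[2])/r[2];d=P[:2]-[.546,.044]
    print(n,P*1000,d@[np.cos(a),np.sin(a)]*1000,d@[-np.sin(a),np.cos(a)]*1000)
E
```

```text
top b1 [ 490.4278 -133.5899   29.    ] -20.019794172628572 -185.00174399453508
b2 [ 496.9355 -128.8721   16.    ] -14.552384034772349 -179.10977693448484
b4 [ 449.128  -117.5412   16.    ] -63.65029138871292 -177.28051398250832
b3 [ 430.8999 -143.3018   16.    ] -76.52762238649527 -206.09107635638284
wall far [ 476.2896 -219.8572   34.    ] -17.132680539041708 -272.37227779389013
wall near [ 499.474  -103.3076   34.    ] -17.027702265552406 -153.53907287093438
wall-x [ 388.057 -108.547   34.   ] -125.30517298031238 -180.31973188754674
```

>>> servo_tool(steps=[{"x":28,"y":49,"z":0,"yaw":0},{"x":56,"y":98,"z":0,"yaw":0},{"x":84,"y":147,"z":0,"yaw":0},{"x":112,"y":195,"z":0,"yaw":0},{"x":112,"y":195,"z":-50,"yaw":0},{"x":112,"y":195,"z":-100,"yaw":0},{"x":112,"y":195,"z":-140,"yaw":0},{"x":112,"y":195,"z":-170,"yaw":0},{"x":112,"y":195,"z":-190,"yaw":0},{"x":112,"y":195,"z":-200,"yaw":0},{"x":112,"y":195,"z":-200,"yaw":0},{"x":112,"y":195,"z":-200,"yaw":0}])

```text
time: 23.95
ee_pos: [0.4391, -0.1285, 0.0556]
tcp_rot: [179.2, -0.0, 78.8]
wrist_force: [0.1, 0.3, 0.0]
opening: 0.0161
```

```bash
python3 - <<'E'
from h import *
o=get_obs();print(o['time'],o['ee_pos'],o['tcp_rot'],o['opening'],o['wrist_force'])
d=o['ee_pos'][:2]-[.546,.044];a=np.radians(-11.2)
print(d@[np.cos(a),np.sin(a)]*1000,d@[-np.sin(a),np.cos(a)]*1000)
p,d=camera('wrist')
cv2.imwrite(f'pics/wrist14.png',p[:,:,::-1])
E
```

```text
23.95 [ 0.4391 -0.1285  0.0556] [179.2172  -0.0166  78.832 ] 0.01607700878859159 [0.0628 0.3166 0.0383]
-71.36436120037322 -189.96758610226163
```

View pics/wrist14.png

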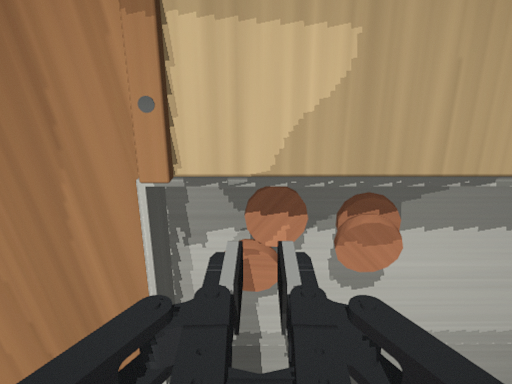

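The stack is at (368,235), clear to the +x side of the fingers. I'll lower 11 mm and push it gently along the board's +x.

>>> servo_tool(steps=[{"x":0,"y":0,"z":-6,"yaw":0},{"x":0,"y":0,"z":-11,"yaw":0},{"x":0,"y":0,"z":-11,"yaw":0},{"x":8,"y":-2,"z":-11,"yaw":0},{"x":16,"y":-3,"z":-11,"yaw":0},{"x":23,"y":-5,"z":-11,"yaw":0},{"x":30,"y":-6,"z":-11,"yaw":0},{"x":37,"y":-7,"z":-11,"yaw":0},{"x":44,"y":-9,"z":-11,"yaw":0},{"x":51,"y":-10,"z":-11,"yaw":0},{"x":58,"y":-11,"z":-11,"yaw":0},{"x":64,"y":-13,"z":-11,"yaw":0}])

```text
time: 25.5
ee_pos: [0.5036, -0.1416, 0.0446]
tcp_rot: [179.2, -0.0, 78.8]
wrist_force: [-0.4, 0.2, 0.9]
opening: 0.0159
```

```bash
python3 - <<'E'
from h import *
o=get_obs();print(o['time'],o['ee_pos'],o['tcp_rot'],o['opening'],o['wrist_force'])
p,d=camera('wrist')
cv2.imwrite(f'pics/wrist15.png',p[:,:,::-1])
E
```

```text
25.5 [ 0.5036 -0.1416  0.0446] [179.205   -0.0152  78.8325] 0.015854233561074276 [-0.4365  0.1776  0.8616]
```

View pics/wrist15.png

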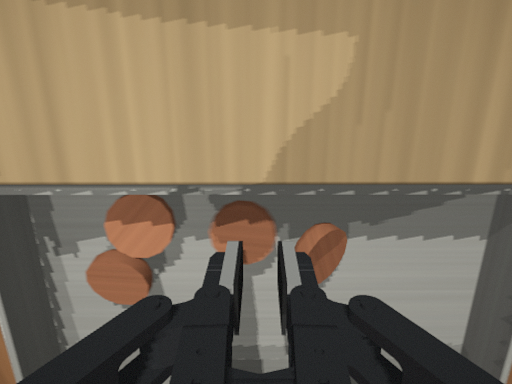

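Boss 1 has slid off boss 2 and leans by the finger at (322,250). I'll push a little further, lift, and move clear.

>>> servo_tool(steps=[{"x":7,"y":-1,"z":0,"yaw":0},{"x":14,"y":-3,"z":0,"yaw":0},{"x":20,"y":-4,"z":0,"yaw":0},{"x":20,"y":-4,"z":0,"yaw":0},{"x":17,"y":-3,"z":0,"yaw":0},{"x":17,"y":-3,"z":20,"yaw":0},{"x":17,"y":-3,"z":50,"yaw":0},{"x":17,"y":-3,"z":90,"yaw":0},{"x":17,"y":-3,"z":105,"yaw":0},{"x":17,"y":-3,"z":105,"yaw":0}])

```text
time: 26.8
ee_pos: [0.5214, -0.1449, 0.1501]
tcp_rot: [179.1, -0.0, 78.8]
wrist_force: [0.3, -1.0, -0.6]
opening: 0.0159
```

```bash
python3 - <<'E'
from h import *
o=get_obs();print(o['time'],o['ee_pos'],o['tcp_rot'],o['opening'],o['wrist_force'])
p,d=camera('wrist')
cv2.imwrite(f'pics/wrist16.png',p[:,:,::-1])
E
```

```text
26.8 [ 0.5214 -0.1449  0.1501] [179.0883  -0.0057  78.8292] 0.015857354969662986 [ 0.3442 -1.0174 -0.5734]
```

View pics/wrist16.png

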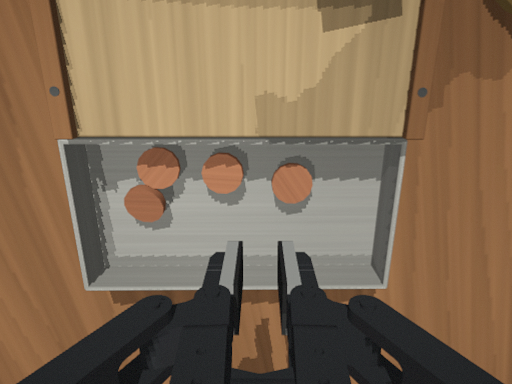

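All four now lie separately in the tin, at (158,168), (145,203), (222,173) and (292,183). I'll move clear and take the last check.

>>> servo_tool(steps=[{"x":-10,"y":-20,"z":40,"yaw":0},{"x":-35,"y":-50,"z":80,"yaw":0},{"x":-65,"y":-80,"z":100,"yaw":0},{"x":-95,"y":-110,"z":100,"yaw":0},{"x":-125,"y":-140,"z":100,"yaw":0},{"x":-155,"y":-165,"z":100,"yaw":0},{"x":-190,"y":-180,"z":100,"yaw":0},{"x":-190,"y":-180,"z":100,"yaw":0},{"x":-190,"y":-180,"z":100,"yaw":0},{"x":-190,"y":-180,"z":100,"yaw":0}])

```text
time: 28.1
ee_pos: [0.3315, -0.3243, 0.2482]
tcp_rot: [179.2, -0.0, 78.9]
wrist_force: [-0.5, 0.7, 0.3]
opening: 0.0159
```

```bash
python3 - <<'E'
from h import *
o=get_obs();print(o['time'],o['ee_pos'],np.abs(o['qd']).max(),o['wrist_force'])
p0=np.load('top0.npz')['p']
p,d=camera('top')
q=cv2.cvtColor(np.abs(p.astype(int)-p0).astype(np.uint8),cv2.COLOR_RGB2GRAY)
for n,(a,b,c,e) in dict(block=(182,203,221,242),dish=(182,216,151,187),pan=(170,262,52,130),funnel=(132,168,230,270)).items(): print(n,'px diff max',q[a:b,c:e].max())
p=cv2.resize(p[150:285,140:330],None,fx=4,fy=4,interpolation=cv2.INTER_CUBIC)
cv2.imwrite('pics/top17.png',p[:,:,::-1])
E
```

```text
28.1 [ 0.3315 -0.3243  0.2482] 0.24791791509056643 [-0.4698  0.6526  0.2972]
block px diff max 3
dish px diff max 3
pan px diff max 3
funnel px diff max 3
```

View pics/top17.png

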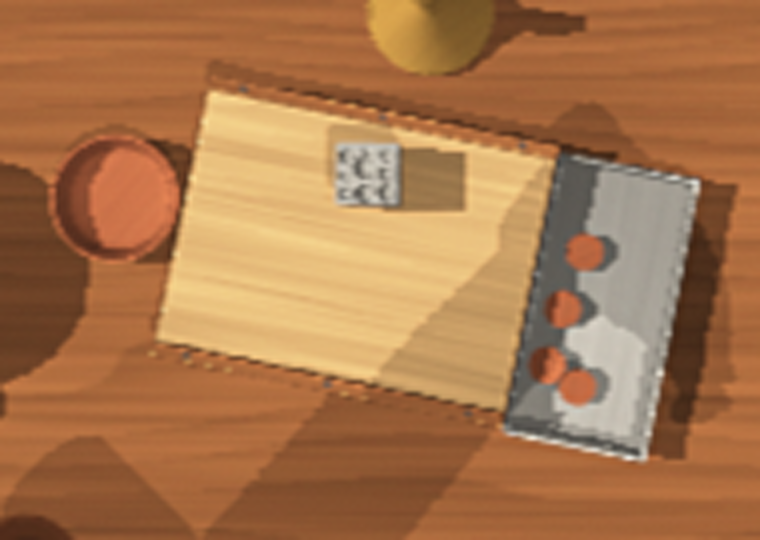

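The board is empty. The four bosses lie in the tin, at crop pixels (585,252), (564,308), (548,363) and (578,385).

```bash
python3 -c "
from workcell import *
print(job_done(), get_obs()['time'])"
```

```text
the job is handed in; nothing more can be done
the job is handed in; nothing more can be done
```

All four bosses are in the catch tin, and I handed the job in at about 28 s of the 56 s allowed. I swept them off the board's -y end one at a time with nearly closed fingers (16 mm gap), in the order 4, 3, 2, 1, and never gripped any of them. Boss 1 first landed on top of boss 2, so I pushed it off sideways inside the tin.

- **Bosses:** The last top view shows the board empty and the four bosses lying separately in the tin.
- **Other objects:** The block, dish, funnel and pan match the first picture to within image noise (at most 3 of 255 grey levels).
- **Hand and forces:** The hand finished well clear, and every wrist force I read stayed below about 2 N.
- **Failed or disagreeing:** My first move call was refused for missing keys, and nothing moved. My first hand-picked board corners put the board centre about 10 mm off the tin's, so I used the depth image instead. The wrist view then agreed with the top view on the boss positions to about 2 mm.

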